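Set the soak timer on the dish table

ROBOT

A 6-joint arm with a two-finger parallel gripper is mounted at the origin on a cart in front of the work surface, level with it; the furniture and walls round the work are solid. World frame = base frame: x ahead of the robot, y to its left, z up, the work surface at z = 0. Lengths are in m, angles in rad, forces in N, time in s.
With the tool pointing down it reaches from about 0.4 to 0.825 m from the base axis. Payload 7 kg.
Tool frame: the origin (TCP) lies at the very end of the fingers, on their centre line; the grasp point (between the pads) lies arm.hold_point_z behind it (arm.hold_point_z is the distance from the TCP to the grasp point, in m); z points along the fingers, y is the line along which they close (so a half turn about z gives the same grasp; the last joint's range is limited). The gripper opens to 88 mm and grips with 3 to 60 N. Pads are 19 mm wide; open, the fingers measure 130 mm over their backs; the gripper's body (78 mm by 193 mm) begins 47 mm behind the grasp point.
Start: joints at [1.582, 0.359, 0.012, 0, -1.224, -0.288], TCP at [0.184, 0.649, 0.227] pointing down, gripper open.
Joint ranges: [-3.07, 3.07], [-1.43, 2.12], [-1.02, 1.25], [-3.03, 1.67], [-3.05, -0], [-3.03, 3.03]. Speed limits (rad/s): [2.39, 2.39, 3.01, 3.14, 3.14, 3.14].

INTERFACE

Orientations are given as [roll, pitch, yaw] about the fixed x, y, z axes, in that order (R = Rz(yaw) Ry(pitch) Rx(roll)).
In Python, from station import arm gives the robot as it stands.
- The arm moves only by the tool nudge_tcp, called after ">>>" by a JSON object that holds its "name" and its "arguments". Schema: {"type":"object","properties":{"increments":{"type":"array","items":{"type":"array","items":{"type":"array","items":{"type":"number"},"minItems":5,"maxItems":5},"minItems":1,"maxItems":20},"minItems":1,"maxItems":1},"grip_n":{"type":"number"},"only":{"type":"string"},"quiet":{"type":"boolean"},"lines":{"type":"string"}},"required":["increments"],"additionalProperties":false}. increments is a list that holds a single list of rows (three levels of brackets), with 1 to 20 rows, each of 5 numbers: the finger opening in m, then dx, dy, dz in shares of 0.75 m (1.0 is 0.75 m), then a turn about the tool's z in parts of the range, where 1.0 means 2 rad; each row is the pose to reach, as a shift and turn from the pose commanded when the call began, along the tool's axes at that moment; what a row does not reach only later rows make up. A row lasts 1/12 s, in which the tool goes at most 0.0417 m and 0.125 rad, less where a joint would pass 70% of its speed; a pose out of reach is approached as far as the arm can. The fingers move at their own pace and stop on an object; grip_n is the grip in N (left out, the last holds). Time passes only in rows, so rows that do not move let the fingers close. The tool returns the time, the measured TCP pose, the force, the opening and the grip force at its end. only (a regular expression) keeps the lines of the reply that match it, lines (a string "A,B") keeps lines A to B, and quiet returns only ok. Shift and turn numbers lie between -1 and 1, and a call with a number outside is refused. Input that does not fit is refused with a message, and nothing moves.
- arm.get_state(): the state, without advancing time (a new reading comes with each control period).
- arm.grab_frame(name): name is "side" or "top" or "wrist"; returns the picture (384x512x3 uint8, red, green, blue); there is no depth.
- arm.camera_params(name): a dict with "fx", "fy", "cx", "cy" (pixels), "D" ([k1, k2, p1, p2, k3] as OpenCV has them; the pictures are not rectified), "T" (4x4, takes a point from camera to world coordinates); the wrist camera has in their place "hand_eye" (4x4, takes a point from camera to tool coordinates, whose origin is the TCP and whose axes are the flange's). Camera axes: x right, y down, z forward; pixel columns grow to the right and rows downward; lengths in m; the calibration is good to about 2 mm. A picture is of the moment at which its call begins: read the wrist's pose just before it. camera_params takes no time and is no camera call.
- arm.job_done(): hands the job in; it is judged then, once.
The state is a dict: "t": time; "q": joint angles; "qd": joint speeds; "joint_efforts": joint torques, N m; "eef_pos": TCP position; "ee_rot": TCP orientation; "force": force on the tool from outside, world axes, zero at the start; "moment": the same for the moment, N m; "width": finger opening in m; "gripper_force": force on a finger pad.
Only numpy, scipy, OpenCV 4.12 (cv2) and the standard library are available. Lean on these libraries where they do the work, as an engineer would, in place of code of your own. Each camera call takes 0.05 s, during which the arm holds its last target. There are 200 camera calls.

TASK

Set the countertop soak timer: swing its splash cover aside off the dial, turn the dial clockwise until its pointer nose is on the one long, wide mark, let go, and swing the cover fully back over the dial. The timer is light and its dial is stiff, so press down on the dial while turning it: the timer must stay put, neither spinning nor sliding nor tipping. Leave the coffee-machine parts and crockery round it alone.

Things in the scene. Friction and masses are not known exactly. Their poses are not given: they have to be found in the camera images.
- timer: The timer: low white box with a grey top plate, 150 x 150 mm, top 55 mm above the table, about 0.34 kg, loose on four rubber feet (58 mm from centre in x and y). Origin: centre of its underside; x points away from its front (dark window, vents); z up. The feet resist spinning with 0.1 to 0.25 N m, but 0.5 to 0.8 N m with 10 N pressing on the dial; a 2 N sideways push slides it.
- wide_mark (a point): Centre of the one long, wide mark: a black raised rib 20 x 9 mm (long way pointing at the dial axis) on the timer's top plate, 54 mm from the dial axis, in the direction 0.5 rad counter-clockwise (from above) from the timer's x axis. Five other marks round the dial are thin and 9 mm long.
- dial (a joint): Angle of the dial about the vertical axis through the timer's centre, rad, 0 to 2.5, growing clockwise from above. The pointer nose lies in the direction 2.0 - value (counter-clockwise from the timer's x axis, from above) and is on the wide mark at 1.50. Friction 0.33 N m; it stays where it is left and turns equally pressed or not.
- dial_grip (a point): On the dial axis in the grip bar, 84 mm above the table unpressed. Dial: black disc, radius 36 mm, upper face 69 mm above the table, with an upright bar across it 58 mm long, 12 mm thick, top 94 mm above the table. The bar lies along this point's x axis, which points to the nose. The dial is sprung: it sinks up to 5 mm when pressed (2.2 N per mm, 11 N at its stop) and rises when let go.
- dial_nose (a point): The white pointer nose at the rim of the dial, 42 mm from the dial axis; a white line on top of the bar runs to it.
- cover (a joint): Angle of the splash cover about its post, rad: 0 = shut over the dial, 1.7 = stop, fully aside. It grows counter-clockwise from above: the tab swings towards the robot and then to the robot's right. Turns easily (0.02 N m) and stays where it is left. Above 1.2 the dial is free from above. The direction from post to tab is 2.304 + value, counter-clockwise from the timer's x axis.
- cover_tab (a point): Centre of the top edge of the cover's tab, 131 mm above the table. The tab stands upright near the cover's free end: 30 mm long along this point's x axis (pointing straight away from the post), 8 mm thick, 26 mm high; push it from either side. The cover is a steel disc of radius 46 mm, its underside 101 and its upper face 105 mm above the table, on an arm from the post.
- cover_pivot (a point): Top of the cover's post, on its vertical axis, 105 mm above the table, near the timer's far right corner (54 mm in x, -60 mm in y from the timer's centre). The tab's centre is 112 mm from this axis.
- portafilter: Bystander: a metal filter holder with a long black handle, 227 mm long, left of the timer. Origin: centre of its underside.
- pitcher: Bystander: a steel milk jug 127 x 90 mm, 104 mm high, at the far right. Origin: centre of its underside.
- cup: Bystander: a cup with a handle, 89 x 61 mm, 52 mm high, at the far left. Origin: centre of its underside.
- basket: Bystander: a round steel filter basket, 69 mm across, 26 mm high, behind the timer. Origin: centre of its underside.
- timer_corner (a point): The front left corner of the timer's top plate, 70 mm either way from its centre, 55 mm above the table.

How it is judged:
On the way, in this order (a step that is already met when the one before it is completed fails the run):
1. the cover has been swung aside off the dial (cover angle above 1.2 rad) (value of joint cover above 1.2 rad), for 0.2 s.
2. the dial points to the long wide mark within 0.12 rad and has been let go (value of joint dial between 1.38 and 1.62 rad and contact force between the fingers and timer below 0.5 N), for 0.2 s.
At the end, for the whole second after the job is handed in: The dial points to the long wide mark (dial 1.50 within 0.12 rad), the cover is back over it (cover angle under 0.15 rad), and the timer stands upright and at rest where it stood: its centre and its corner within 25 mm of their starting places (value of joint dial between 1.38 and 1.62 rad and value of joint cover below 0.15 rad and angle between timer's own z axis and vertical below 0.05 rad and distance of each of timer_corner, timer from where it was at the start of the episode below 0.025 m and linear speed of timer below 0.02 m/s); the robot touches nothing.
It fails at once if the timer spins, slides or tips: its centre or its corner (about 16 degrees of turning) is more than 25 mm from its starting place (distance of any of timer_corner, timer from where it was at the start of the episode above 0.025 m).
It fails at once if a bystander is moved more than 30 mm (distance of any of portafilter, pitcher, cup, basket from where it was at the start of the episode above 0.03 m).
It also fails if it takes over 69 s, if anything falls off the work surface, if the arm or the gripper's body presses on something with over 40 N, if the wrist force passes 120 N, or if a joint passes its speed limit or range.

## Working session

There is one attempt and no reset: what is moved stays moved. The work goes in short steps, Python scripts to look and compute and a tool call to move; the robot and the scene stay as the last step left them, time stands still between calls to the robot, and variables do not carry over. Pictures are saved under pics/ and viewed, at most 10 in all, crops included, and the job is handed in when it is done.

```bash
ls; mkdir -p pics; cat > h.py <<'E'
import numpy as np, cv2
from station import arm
from scipy.spatial.transform import Rotation as R
def save(n,f):
    im=arm.grab_frame(n); cv2.imwrite('pics/'+f,im[:,:,::-1]); return im
E
python3 - <<'E'
from h import *
for n in('top','side'): save(n,n+'0.png')
a=cv2.imread('pics/top0.png');b=cv2.imread('pics/side0.png')
s=arm.get_state();print(s,arm.hold_point_z)
for n in('top','side','wrist'): print(n,arm.camera_params(n))
E
```

```text
pics
station.py
{'t': 0.1, 'q': array([ 1.58211732e+00,  3.59263734e-01,  1.11694240e-02, -3.11190802e-04,
       -1.22410549e+00, -2.88104818e-01]), 'qd': array([-0.00021617,  0.00048613,  0.00176688,  0.00250117,  0.00116368,
        0.00034824]), 'joint_efforts': array([-3.17906008e-03, -5.84162199e+01,  2.93750596e+01,  7.01564491e+00,
        1.01084015e-02, -4.01283819e-05]), 'eef_pos': array([0.18435528, 0.64888662, 0.22575747]), 'ee_rot': array([ 3.14016390e+00, -1.18310089e-04, -2.76889689e-01]), 'force': array([-0.24208411,  0.24045763,  0.1705718 ]), 'moment': array([-0.05084134,  0.04161838,  0.04041992]), 'gripper_force': 0.0, 'width': 0.08747560370327577} 0.0188
top {'fx': 415.99608435256476, 'fy': 415.99608435256476, 'cx': 255.62952283383154, 'cy': 196.622715505614, 'D': array([-0.07045577,  0.        ,  0.        ,  0.        ,  0.        ]), 'T': array([[ 2.44840956e-02, -9.91528870e-01,  1.27557942e-01,
         4.60559509e-01],
       [-9.99699573e-01, -2.44291201e-02,  1.99565777e-03,
         4.38459624e-02],
       [ 1.13737598e-03, -1.27568482e-01, -9.
[... 403 characters left out ...]
0.52268357,  0.75904458, -0.78331717],
       [ 0.01304601, -0.82664961, -0.56256574,  0.71805933],
       [ 0.        ,  0.        ,  0.        ,  1.        ]])}
wrist {'fx': 300.63809478443306, 'fy': 300.63809478443306, 'cx': 249.3090720274864, 'cy': 190.77521219399097, 'D': array([-0.0818044,  0.       ,  0.       ,  0.       ,  0.       ]), 'hand_eye': array([[ 5.42007991e-04, -9.64209729e-01, -2.65140162e-01,
         7.13143819e-02],
       [ 9.99999212e-01,  2.22387963e-04,  1.23549343e-03,
         3.14481374e-04],
       [-1.13231080e-03, -2.65140623e-01,  9.64209089e-01,
        -1.58364761e-01],
       [ 0.00000000e+00,  0.00000000e+00,  0.00000000e+00,
         1.00000000e+00]])}
```

View pics/top0.png

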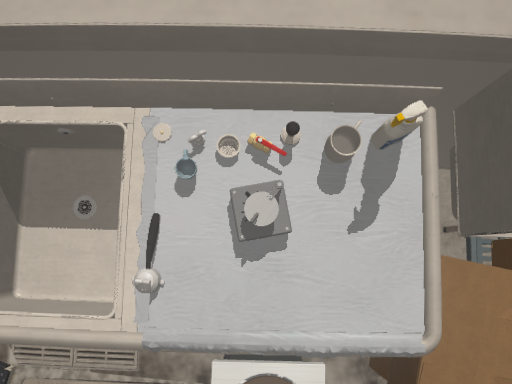

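View pics/side0.png

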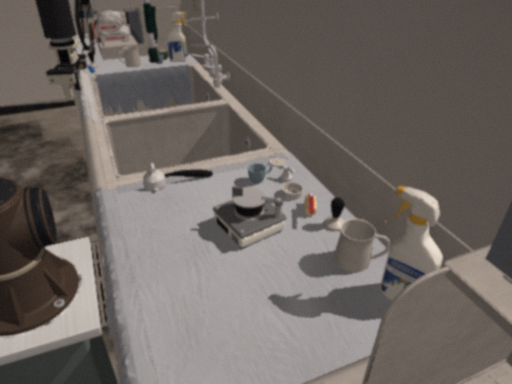

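The top view shows the timer at about (261,210), with its post at (279,184). The portafilter is at (150,255), the basket at (228,146) and the pitcher at (345,140). In the side view the timer is at (249,220). Next I'll enlarge both crops.

```bash
python3 - <<'E'
from h import *
a=cv2.imread('pics/top0.png');b=cv2.imread('pics/side0.png')
c=np.hstack([cv2.resize(a[172:248,222:298],(400,400),interpolation=2),cv2.resize(b[172:252,208:288],(400,400),interpolation=2)])
cv2.imwrite('pics/c0.png',c)
E
```

```text
(no output)
```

View pics/c0.png

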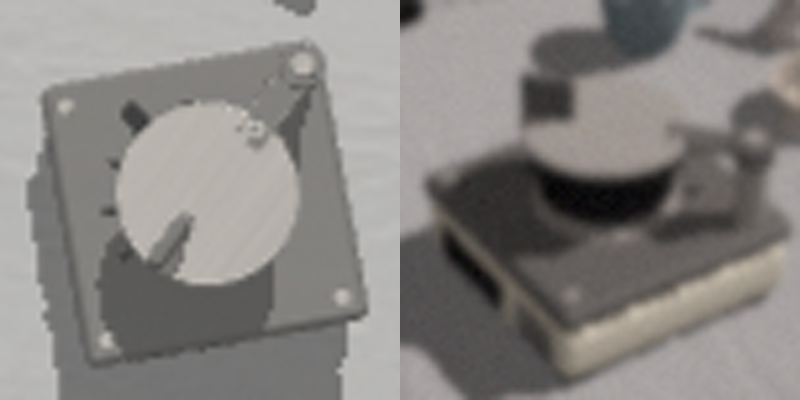

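Both crops show the shut cover, the tab lying front left of it, the post at the far right corner and the wide mark at the far left. I'll triangulate the post and tab, and cast rays for the plate corners.

```bash
cat >> h.py <<'E'
def ray(n,uv,T=None):
    p=arm.camera_params(n); K=np.array([[p['fx'],0,p['cx']],[0,p['fy'],p['cy']],[0,0,1]])
    if T is None: T=p['T']
    u=cv2.undistortPoints(np.array([[uv]],float),K,p['D'])[0,0]
    return T[:3,3],T[:3,:3]@np.array([u[0],u[1],1])
def onz(n,uv,z,T=None):
    o,d=ray(n,uv,T); return o+d*(z-o[2])/d[2]
def tri(*rays):
    A=0;b=0
    for o,d in rays:
        d=d/np.linalg.norm(d);P=np.eye(3)-np.outer(d,d);A=A+P;b=b+P@o
    x=np.linalg.solve(A,b);return x,[np.linalg.norm(np.cross(x-o,d/np.linalg.norm(d))) for o,d in rays]
def wristT():
    s=arm.get_state();T=np.eye(4);T[:3,:3]=R.from_euler('xyz',s['ee_rot']).as_matrix();T[:3,3]=s['eef_pos']
    return T@arm.camera_params('wrist')['hand_eye']
def totool(v):  # world shift -> tool axes
    return R.from_euler('xyz',arm.get_state()['ee_rot']).as_matrix().T@np.array(v)
E
python3 - <<'E'
from h import *
t=lambda x,y:(222+x/5.263-.4,172+y/5.263-.4)
s=lambda x,y:(208+(x-400)/5-.4,172+y/5-.4)
print('post',tri(ray('top',t(303,64)),ray('side',s(753,140))))
print('tab',tri(ray('top',t(171,240)),ray('side',s(549,82))))
print('disc',tri(ray('top',t(208,192)),ray('side',s(607,125))))
cs=[onz('top',t(*c),.055)[:2] for c in[(45,90),(318,43),(366,314),(93,364)]]
print(cs,np.mean(cs,0)); cs=np.array(cs)
print('sizes',[np.linalg.norm(cs[i]-cs[i-1]) for i in range(4)])
d=(cs[0]+cs[1]-cs[2]-cs[3]);print('yaw',np.arctan2(d[1],d[0])); d=(cs[0]+cs[3]-cs[1]-cs[2]);print(np.arctan2(-d[0],d[1]))
print('post',onz('top',t(303,64),.105),'tab',onz('top',t(171,240),.131),'disc',onz('top',t(208,192),.105),'mark',onz('top',t(133,115),.057))
print('screws', np.mean([onz('top',t(66,106),.055),onz('top',t(343,297),.055)],0))
E
```

```text
post (array([ 0.63562726, -0.01519654,  0.10797392]), [np.float64(0.0003795290128152569), np.float64(0.0003795290128152783)])
tab (array([0.54462288, 0.04854011, 0.12751114]), [np.float64(0.00032317807982862513), np.float64(0.00032317807982863955)])
disc (array([0.5708078, 0.0307869, 0.1044764]), [np.float64(0.00020281397468088988), np.float64(0.0002028139746809475)])
[array([0.62736487, 0.11716318]), array([ 0.65595614, -0.02594011]), array([ 0.51395717, -0.0532463 ]), array([0.48467453, 0.08773216])] [0.57048818 0.03142723]
sizes [np.float64(0.14569391849088034), np.float64(0.14593153394109631), np.float64(0.1446006061478712), np.float64(0.1439874966379153)]
yaw 0.19671777512777486
0.20097251026386614
post [ 0.63646867 -0.01549277  0.105     ] tab [0.54403947 0.04862096 0.131     ] disc [0.57056121 0.03085662 0.105     ] mark [0.61497006 0.07049579 0.057     ]
screws [0.5708212  0.03235139 0.055     ]
```

Everything agrees: timer centre (0.571, 0.031), yaw 0.20, with the heights of post, tab and disc within about 3 mm of the text. The plan is to cage the tab loosely between the fingers and swing it on an arc about the post. The tool yaw will be about −3.78 so the last joint stays in range.

Careful with the scale: shifts go in shares of 0.75 m and turns go in shares of 2 rad. That gives: 0.51 m is 0.68, 0.478 m is 0.6373, 2 rad is 1.

>>> {"name": "nudge_tcp", "arguments": {"increments": [[[0.034,0.68,0.6373,0,1],[0.034,0.68,0.6373,0,1],[0.034,0.68,0.6373,0,1],[0.034,0.68,0.6373,0,1],[0.034,0.68,0.6373,0,1],[0.034,0.68,0.6373,0,1],[0.034,0.68,0.6373,0,1],[0.034,0.68,0.6373,0,1],[0.034,0.68,0.6373,0,1],[0.034,0.68,0.6373,0,1],[0.034,0.68,0.6373,0,1],[0.034,0.68,0.6373,0,1],[0.034,0.68,0.6373,0,1],[0.034,0.68,0.6373,0,1],[0.034,0.68,0.6373,0,1],[0.034,0.68,0.6373,0,1],[0.034,0.68,0.6373,0,1],[0.034,0.68,0.6373,0,1],[0.034,0.68,0.6373,0,1],[0.034,0.68,0.6373,0,1]]]}}

```text
t: 1.77
eef_pos: [0.5441, 0.0499, 0.2261]
ee_rot: [3.141, -0.001, -2.278]
force: [0.1, -0.4, 0.4]
width: 0.0343
gripper_force: 0.0
```

>>> {"name": "nudge_tcp", "arguments": {"increments": [[[0.034,0,0,0,0.75],[0.034,0,0,0,0.75],[0.034,0,0,0,0.75],[0.034,0,0,0,0.75],[0.034,0,0,0,0.75],[0.034,0,0,0,0.75],[0.034,0,0,0,0.75],[0.034,0,0,0,0.75],[0.034,0,0,0,0.75],[0.034,0,0,0,0.75],[0.034,0,0,0,0.75],[0.034,0,0,0,0.75],[0.034,0,0,0,0.75],[0.034,0,0,0,0.75]]]}}

```text
t: 2.93
eef_pos: [0.544, 0.0512, 0.2267]
ee_rot: [3.141, 0.0, 2.512]
force: [-0.2, -0.0, -0.2]
width: 0.0339
gripper_force: 0.0
```

```bash
python3 - <<'E'
from h import *
s=arm.get_state();print(s['q'],s['ee_rot'],s['eef_pos'])
T=wristT();np.save('T1.npy',T);save('wrist','w1.png')
print(totool(np.array([.5455,.0492,.18])-s['eef_pos']))
E
```

```text
[ 4.52491395e-01  1.47293470e-01 -2.72893991e-01 -1.04578093e-04
 -1.15038347e+00 -2.65248181e+00] [3.14134883e+00 2.16124718e-05 2.51235590e+00] [0.54399068 0.05122853 0.22670943]
[-0.00241291 -0.00076274  0.04670931]
```

View pics/w1.png

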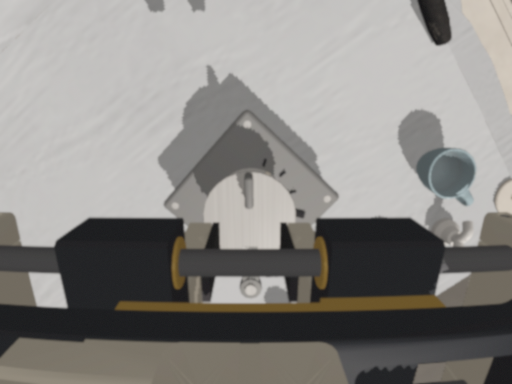

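The wrist view shows the tab at (249,190), upright and centred between the fingers. The wide mark is at (300,213). I'll descend to straddle the tab and work out the arc.

To row units: 0.114 m is 0.152, -0.002 m is -0.0027.

>>> {"name": "nudge_tcp", "arguments": {"increments": [[[0.034,-0.0027,0,0.0533,0],[0.034,-0.0027,0,0.1067,0],[0.034,-0.0027,0,0.1333,0],[0.034,-0.0027,0,0.152,0],[0.034,-0.0027,0,0.152,0],[0.034,-0.0027,0,0.152,0]]]}}

```text
t: 3.48
eef_pos: [0.5458, 0.049, 0.1123]
ee_rot: [-3.14, -0.001, 2.509]
force: [0.1, -0.9, 1.3]
width: 0.034
gripper_force: 0.0
```

```bash
python3 - <<'E'
from h import *
print('tab',onz('wrist',(249,190),.131,np.load('T1.npy')))
P=np.array([.6358,-.0160]); s=arm.get_state(); p=s['eef_pos']; rel=p[:2]-P; print(p, s['force'],np.linalg.norm(rel),np.arctan2(rel[1],rel[0])-2.503)
for c in np.arange(.12,1.63,.12):
    a=2.503+c; w=np.array([*(P+.112*np.array([np.cos(a),np.sin(a)])),p[2]])
    print(round(c,2),totool(w-p).round(3), round(-c,2))
E
```

```text
tab [0.54197912 0.05174084 0.131     ]
[0.54578497 0.04904576 0.11232664] [ 0.05435459 -0.89884047  1.25885149] 0.11105699639474642 0.012852782227483317
0.12 [ 0.    -0.012  0.   ] -0.12
0.24 [-0.002 -0.025  0.   ] -0.24
0.36 [-0.006 -0.038  0.   ] -0.36
0.48 [-0.011 -0.05   0.   ] -0.48
0.6 [-0.018 -0.062  0.   ] -0.6
0.72 [-0.026 -0.073  0.   ] -0.72
0.84 [-0.036 -0.082  0.   ] -0.84
0.96 [-0.046 -0.091  0.   ] -0.96
1.08 [-0.058 -0.098  0.   ] -1.08
1.2 [-0.07  -0.103  0.   ] -1.2
1.32 [-0.083 -0.108  0.   ] -1.32
1.44 [-0.096 -0.11   0.   ] -1.44
1.56 [-0.109 -0.111  0.   ] -1.56
```

To row units: -0.115 m is -0.1533, -0.111 m is -0.148, -1.62 rad is -0.81.

>>> {"name": "nudge_tcp", "arguments": {"increments": [[[0.034,0,-0.008,0,-0.03],[0.034,0,-0.016,0,-0.06],[0.034,-0.0013,-0.024,0,-0.09],[0.034,-0.0027,-0.0333,0,-0.12],[0.034,-0.008,-0.0507,0,-0.18],[0.034,-0.0147,-0.0667,0,-0.24],[0.034,-0.024,-0.0827,0,-0.3],[0.034,-0.0347,-0.0973,0,-0.36],[0.034,-0.048,-0.1093,0,-0.42],[0.034,-0.0613,-0.1213,0,-0.48],[0.034,-0.0773,-0.1307,0,-0.54],[0.034,-0.0933,-0.1373,0,-0.6],[0.034,-0.1107,-0.144,0,-0.66],[0.034,-0.128,-0.1467,0,-0.72],[0.034,-0.1373,-0.148,0,-0.75],[0.034,-0.1453,-0.148,0,-0.78],[0.034,-0.1533,-0.148,0,-0.81],[0.034,-0.1533,-0.148,0,-0.81],[0.034,-0.1533,-0.148,0,-0.81]]]}}

```text
t: 5.07
eef_pos: [0.5735, -0.1086, 0.1139]
ee_rot: [-3.14, 0.001, -2.158]
force: [-1.0, -0.1, 0.6]
width: 0.0338
gripper_force: 0.0
```

>>> {"name": "nudge_tcp", "arguments": {"increments": [[[0.034,0,0,-0.04,0],[0.034,0,0,-0.0933,0],[0.034,0,0,-0.1333,0],[0.034,0,0,-0.1333,0],[0.034,0,0,-0.1333,0]]]}}

```text
t: 5.48
eef_pos: [0.5738, -0.1082, 0.2158]
ee_rot: [-3.137, 0.004, -2.158]
force: [-0.0, -0.2, -0.2]
width: 0.0339
gripper_force: 0.0
```

```bash
python3 - <<'E'
from h import *
a=save('top','top1.png');b=save('side','side1.png')
c=np.hstack([cv2.resize(a[150:260,215:325],(400,400),interpolation=2),cv2.resize(b[160:260,200:300],(400,400),interpolation=2)])
cv2.imwrite('pics/c1.png',c[:,:,::-1])
E
```

```text
(no output)
```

View pics/c1.png

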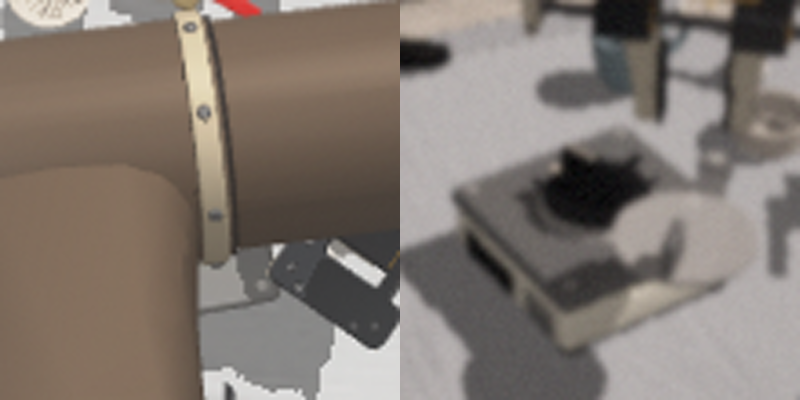

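The side view shows the cover swung aside and the dial bared, with the timer still square. I'll move over the dial, open the gripper, and measure from two wrist views.

To row units: -0.114 m is -0.152, 0.079 m is 0.1053, -1.22 rad is -0.61.

>>> {"name": "nudge_tcp", "arguments": {"increments": [[[0.086,-0.04,0.0267,-0.04,-0.06],[0.086,-0.08,0.0533,-0.0667,-0.12],[0.086,-0.12,0.08,-0.0667,-0.18],[0.086,-0.152,0.1053,-0.0667,-0.24],[0.086,-0.152,0.1053,-0.0667,-0.3],[0.086,-0.152,0.1053,-0.0667,-0.36],[0.086,-0.152,0.1053,-0.0667,-0.42],[0.086,-0.152,0.1053,-0.0667,-0.48],[0.086,-0.152,0.1053,-0.0667,-0.54],[0.086,-0.152,0.1053,-0.0667,-0.6],[0.086,-0.152,0.1053,-0.0667,-0.61],[0.086,-0.152,0.1053,-0.0667,-0.61],[0.086,-0.152,0.1053,-0.0667,-0.61]]]}}

```text
t: 6.67
eef_pos: [0.5696, 0.03, 0.2619]
ee_rot: [3.14, 0.0, -0.941]
force: [-0.3, 0.6, 0.2]
width: 0.0862
gripper_force: 0.0
```

```bash
python3 - <<'E'
from h import *
T=wristT();np.save('T2.npy',T);save('wrist','w2.png')
E
```

>>> {"name": "nudge_tcp", "arguments": {"increments": [[[0.086,-0.0533,0,0,0],[0.086,-0.08,0,0,0],[0.086,-0.08,0,0,0],[0.086,-0.08,0,0,0]]]}}

```text
t: 7.05
eef_pos: [0.534, 0.079, 0.2628]
ee_rot: [-3.141, -0.0, -0.937]
force: [0.7, 0.2, 0.8]
width: 0.086
gripper_force: 0.0
```

```bash
python3 - <<'E'
from h import *
T=wristT();np.save('T3.npy',T);save('wrist','w3.png')
a=cv2.imread('pics/w2.png');b=cv2.imread('pics/w3.png')
cv2.imwrite('pics/c2.png',np.hstack([cv2.resize(x[60:360,150:350],(400,600)) for x in(a,b)]))
E
```

```text
(no output)
```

View pics/c2.png

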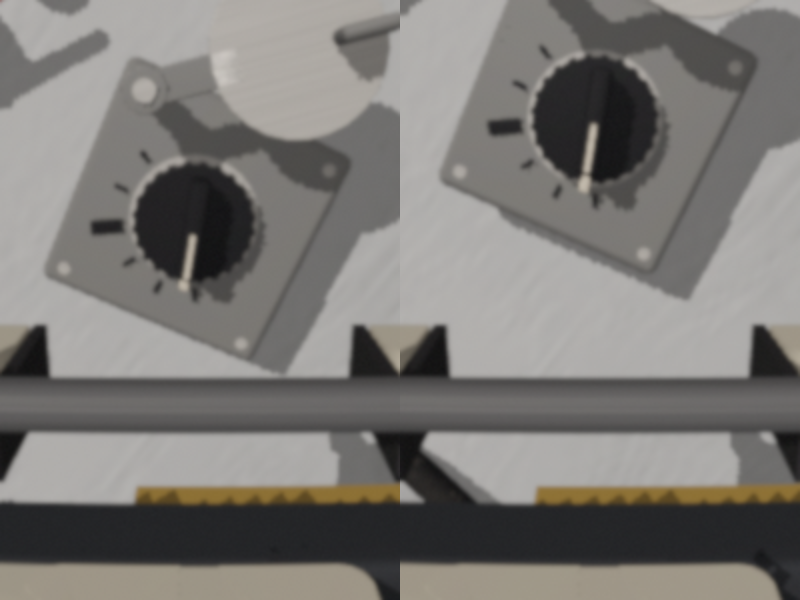

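The views show the dial bare. The nose is at crop (184,286) in the left view and (584,186) in the right, with the disc centre at (194,220) and (596,118). The wide mark is at (107,227) and (505,127).

```bash
python3 - <<'E'
from h import *
T2=np.load('T2.npy');T3=np.load('T3.npy')
f=lambda x,y:(x/2+150-.25,y/2+60-.25)
def two(n,a,b): 
    p,e=tri(ray('wrist',f(*a),T2),ray('wrist',f(*b),T3));print(n,p.round(4),np.round(e,4)); return p
two('centre',(194,220),(196,118)); n=two('nose',(184,286),(184,186)); two('mark',(107,227),(105,127))
two('linestart',(193,236),(195,124+0)); two('barfar',(200,180),(202,72))
for T,k in((T2,((184,286),(194,220),(193,236),(107,227),(64,268),(241,344),(330,171),(143,90))),(T3,((184,186),(196,118),(195,124),(105,127),(59,172),(244,254),(336,68),None))):
    z=(.075,.069,.094,.057,.055,.055,.055,.105)
    P=[onz('wrist',f(*u),h,T)[:2] if u else None for u,h in zip(k,z)]
    print([p.round(4) for p in P if p is not None]); d=P[0]-P[1];m=P[3]-P[1]
    print('nose dir',np.arctan2(d[1],d[0]),np.linalg.norm(d),'mark dir',np.arctan2(m[1],m[0]),np.linalg.norm(m))
    c=(P[4]+P[6])/2; d=P[4]-P[6]; print('screw centre',c,np.linalg.norm(d)); d=P[4]-P[5];print('yaw from screws',np.arctan2(d[1],d[0]),np.linalg.norm(d))
    d=P[0]-c;m=P[3]-c;print('about screws: nose',np.arctan2(d[1],d[0]),np.linalg.norm(d),'mark',np.arctan2(m[1],m[0]),np.linalg.norm(m))
s=arm.get_state();print(s['eef_pos'],s['ee_rot'][2])
E
```

```text
centre [0.571  0.0314 0.062 ] [0.0003 0.0003]
nose [0.5536 0.0662 0.0734] [0.0001 0.0001]
mark [0.6114 0.0677 0.0563] [0.0001 0.0001]
linestart [0.5701 0.0333 0.0967] [0.0003 0.0003]
barfar [0.5833 0.0087 0.0718] [0.0002 0.0002]
[array([0.5538, 0.0657]), array([0.572 , 0.0304]), array([0.57  , 0.0339]), array([0.6115, 0.0676]), array([0.6189, 0.1063]), array([0.4969, 0.0815]), array([ 0.5215, -0.0407]), array([ 0.6366, -0.0147])]
nose dir 2.047876981322278 0.039693144174510066 mark dir 0.7551428648033002 0.05424342394732044
screw centre [0.57017443 0.03279283] 0.17626554416058607
yaw from screws 0.20054667054266115 0.12444910528621354
about screws: nose 2.033433492480178 0.03674413415448162 mark 0.6998615331831307 0.054025731465460074
[array([0.5538, 0.066 ]), array([0.5708, 0.031 ]), array([0.5698, 0.0332]), array([0.6113, 0.0676]), array([0.6191, 0.1067]), array([0.4968, 0.081 ]), array([ 0.5217, -0.0409])]
nose dir 2.025438474076121 0.03892428918191644 mark dir 0.734638910720559 0.05447721886889659
screw centre [0.57040938 0.03291053] 0.1767993588440719
yaw from screws 0.20734031846521536 0.12495939185337342
about screws: nose 2.0369486229974054 0.037055539392218804 mark 0.7032680598829909 0.053576572112552755
[0.53442755 0.07858808 0.26274694] -0.9373111748827414
```

The dial axis is at (0.5705, 0.032). The nose direction is 2.03 and the mark direction 0.70, so the dial reads about 0.17 and needs about 1.33 rad clockwise. I'll align over the bar.

```bash
python3 - <<'E'
from h import *
s=arm.get_state();print(totool(np.array([.5705,.0320,.1])-s['eef_pos']), s['force'],s['moment'],2.03-np.pi-s['ee_rot'][2])
E
```

```text
[ 0.05887072 -0.00143861  0.16275874] [ 0.64234902 -0.17109173 -0.17860655] [ 0.05714678 -0.04504475 -0.03228915] -0.1742814787070519
```

To row units: 0.19 m is 0.2533, 0.185 m is 0.2467, 0.174 rad is 0.087.

>>> {"name": "nudge_tcp", "arguments": {"increments": [[[0.05,0.04,-0.0013,0.04,0.06],[0.05,0.0787,-0.0013,0.08,0.087],[0.05,0.0787,-0.0013,0.1333,0.087],[0.05,0.0787,-0.0013,0.1867,0.087],[0.05,0.0787,-0.0013,0.2133,0.087],[0.05,0.0787,-0.0013,0.2333,0.087],[0.05,0.0787,-0.0013,0.2467,0.087],[0.05,0.0787,-0.0013,0.2533,0.087],[0.05,0.0787,-0.0013,0.2533,0.087],[0.05,0.0787,-0.0013,0.2533,0.087]]]}}

```text
t: 7.93
eef_pos: [0.5708, 0.0314, 0.0732]
ee_rot: [-3.141, -0.0, -1.111]
force: [0.3, 0.3, -0.8]
width: 0.0496
gripper_force: 0.0
```

>>> {"name": "nudge_tcp", "arguments": {"increments": [[[0.02,0,0,0,0],[0.02,0,0,0,0],[0.02,0,0,0,0],[0.01,0,0,0,0],[0.01,0,0,0,0],[0.005,0,0,0,0],[0.005,0,0,0,0],[0.005,0,0,0,0]]], "grip_n": 4}}

```text
t: 8.6
eef_pos: [0.5706, 0.0316, 0.0727]
ee_rot: [-3.141, -0.0, -1.111]
force: [1.4, -0.4, 0.5]
width: 0.0115
gripper_force: 4.0
```

```bash
python3 - <<'E'
from h import *
s=arm.get_state();print(s['force'],s['moment'],s['width'],s['eef_pos'])
E
```

```text
[ 1.39085862 -0.36100776  0.48337326] [ 0.28310507 -0.44102929  0.0541275 ] 0.011495412784393286 [0.57059466 0.03159028 0.07273829]
```

To row units: 0.006 m is 0.008, 0.005 m is 0.0067.

>>> {"name": "nudge_tcp", "arguments": {"increments": [[[0.005,0,0,0,0],[0.005,0,0,0.0013,0],[0.005,0,0,0.0027,0],[0.005,0,0,0.004,0],[0.005,0,0,0.0053,0],[0.005,0,0,0.0067,0],[0.005,0,0,0.008,0],[0.005,0,0,0.008,0],[0.005,0,0,0.008,0]]], "grip_n": 45}}

```text
t: 9.35
eef_pos: [0.5707, 0.0315, 0.0679]
ee_rot: [-3.14, -0.001, -1.11]
force: [-4.2, 1.5, 14.1]
width: 0.0118
gripper_force: 45.0
```

To row units: 0.53 rad is 0.265.

>>> {"name": "nudge_tcp", "arguments": {"increments": [[[0.005,0,0,0,0.025],[0.005,0,0,0,0.065],[0.005,0,0,0,0.105],[0.005,0,0,0,0.145],[0.005,0,0,0,0.185],[0.005,0,0,0,0.225],[0.005,0,0,0,0.265]]], "grip_n": 45}}

```text
t: 9.93
eef_pos: [0.5701, 0.0314, 0.0679]
ee_rot: [-3.141, -0.0, -1.644]
force: [-5.2, 2.1, 13.8]
width: 0.0116
gripper_force: 45.0
```

```bash
python3 - <<'E'
from h import *
s=arm.get_state();print(s['moment'],s['q'][5])
E
```

```text
[0.94635086 2.00890383 0.39032898] -0.47113738506368297
```

To row units: 0.8 rad is 0.4.

>>> {"name": "nudge_tcp", "arguments": {"increments": [[[0.005,0,0,0,0.04],[0.005,0,0,0,0.08],[0.005,0,0,0,0.12],[0.005,0,0,0,0.16],[0.005,0,0,0,0.2],[0.005,0,0,0,0.24],[0.005,0,0,0,0.28],[0.005,0,0,0,0.32],[0.005,0,0,0,0.36],[0.005,0,0,0,0.4],[0.005,0,0,0,0.4],[0.005,0,0,0,0.4]]], "grip_n": 45}}

```text
t: 10.93
eef_pos: [0.5693, 0.0318, 0.0678]
ee_rot: [3.141, -0.0, -2.441]
force: [-8.1, 5.2, 18.5]
width: 0.0117
gripper_force: 45.0
```

```bash
python3 - <<'E'
from h import *
s=arm.get_state();print(s['moment'],s['q'][5])
E
```

```text
[2.05866362 3.10550703 0.04393207] -1.268021633436158
```

To row units: -0.005 m is -0.0067, -0.004 m is -0.0053.

>>> {"name": "nudge_tcp", "arguments": {"increments": [[[0.005,0,0,-0.0027,0],[0.005,0,0,-0.0053,0],[0.005,0,0,-0.0067,0],[0.005,0,0,-0.0067,0]]], "grip_n": 10}}

```text
t: 11.27
eef_pos: [0.5696, 0.0316, 0.0715]
ee_rot: [3.141, -0.001, -2.441]
force: [-3.0, 3.0, 2.0]
width: 0.0119
gripper_force: 10.0
```

>>> {"name": "nudge_tcp", "arguments": {"increments": [[[0.02,0,0,0,0],[0.035,0,0,0,0],[0.045,0,0,0,0],[0.045,0,0,0,0],[0.045,0,0,-0.0267,0],[0.045,0,0,-0.08,0],[0.045,0,0,-0.1333,0],[0.08,0,0,-0.1867,0],[0.08,0,0,-0.24,0],[0.08,-0.04,0,-0.2533,0],[0.08,-0.08,0,-0.2533,0],[0.08,-0.08,0,-0.2533,0],[0.08,-0.08,0,-0.2533,0]]]}}

```text
t: 12.35
eef_pos: [0.6166, 0.0708, 0.2607]
ee_rot: [3.141, -0.001, -2.44]
force: [-0.2, -0.2, 0.0]
width: 0.0776
gripper_force: 0.0
```

```bash
python3 - <<'E'
from h import *
T=wristT();np.save('T4.npy',T);a=save('wrist','w4.png')[:,:,::-1]
cv2.imwrite('pics/c4.png',cv2.resize(a[30:330,100:400],(600,600)))
E
```

```text
(no output)
```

View pics/c4.png

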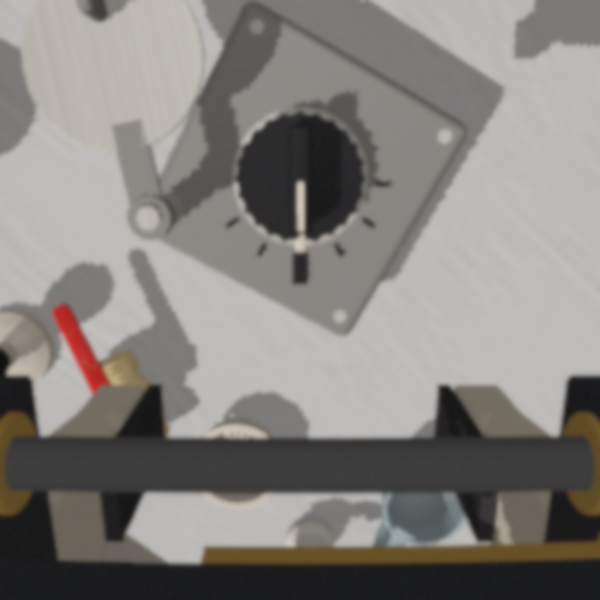

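The nose at (300,245) points straight at the wide mark at (300,267), so the dial is set. I'll check the timer and tab poses before closing.

```bash
python3 - <<'E'
from h import *
T=np.load('T4.npy')
f=lambda x,y,h:onz('wrist',(x/2+100-.25,y/2+30-.25),h,T)[:2]
a,b,c=f(257,27,.055),f(444,137,.055),f(340,317,.055)
ctr=(a+c)/2;d=c-b;yaw=np.arctan2(d[1],d[0]);print('c',ctr,'yaw',yaw)
post=f(148,217,.105);print('post',post); n=f(300,245,.073);m=f(300,267,.057)
for p in(n,m): d=p-ctr;print(np.arctan2(d[1],d[0]),np.linalg.norm(d))
disc=f(112,60,.105);d=disc-post;print('disc',disc,'cover',np.arctan2(d[1],d[0])%(2*np.pi)-2.304-yaw,np.linalg.norm(d))
P=np.array([.635,-.016])
s=arm.get_state()
arm_ang=np.arctan2(d[1],d[0])
w=np.array([*(post+.112*np.array([np.cos(arm_ang),np.sin(arm_ang)])),.18]);print('tab',w,'yaw needed',arm_ang-s['ee_rot'][2],'shift',totool(w-s['eef_pos']))
E
```

```text
c [0.57024857 0.03252558] yaw 0.20395334043061913
post [ 0.63509473 -0.01691522]
0.6904131015503143 0.03690205770020776
0.6944656661812804 0.052575324299447376
disc [ 0.58473627 -0.07772153] cover 1.5127474746925231 0.07895177458585888
tab [ 0.56365685 -0.10317429  0.18      ] yaw needed 0.17813190906090082 shift [ 0.15157924 -0.09879807  0.08081937]
```

The timer hasn't moved, and the cover is at 1.51. Next I straddle the tab.

To row units: 0.152 m is 0.2027, 0.149 m is 0.1987, -0.178 rad is -0.089.

>>> {"name": "nudge_tcp", "arguments": {"increments": [[[0.034,0.04,-0.0267,0,-0.05],[0.034,0.08,-0.0533,0.0267,-0.089],[0.034,0.12,-0.08,0.0533,-0.089],[0.034,0.16,-0.1067,0.08,-0.089],[0.034,0.2027,-0.132,0.1067,-0.089],[0.034,0.2027,-0.132,0.1067,-0.089],[0.034,0.2027,-0.132,0.1067,-0.089],[0.034,0.2027,-0.132,0.1467,-0.089],[0.034,0.2027,-0.132,0.1733,-0.089],[0.034,0.2027,-0.132,0.1867,-0.089],[0.034,0.2027,-0.132,0.1987,-0.089],[0.034,0.2027,-0.132,0.1987,-0.089],[0.034,0.2027,-0.132,0.1987,-0.089]]]}}

```text
t: 13.48
eef_pos: [0.5643, -0.1033, 0.1131]
ee_rot: [-3.141, 0.0, -2.262]
force: [-0.6, 0.8, 0.7]
width: 0.0338
gripper_force: 0.0
```

```bash
python3 - <<'E'
from h import *
P=np.array([.6355,-.0165]); s=arm.get_state(); p=s['eef_pos']; rel=p[:2]-P; c0=np.arctan2(rel[1],rel[0])%(2*np.pi)-2.505; print(p, s['force'],np.linalg.norm(rel),c0)
for k in range(1,19):
    c=c0-.1*k; a=2.505+c; w=np.array([*(P+.112*np.array([np.cos(a),np.sin(a)])),p[2]])
    print(round(c,2),totool(w-p)[:2].round(3), round(.1*k,2))
E
```

```text
[ 0.56425105 -0.1032868   0.11312117] [-0.55478984  0.77256376  0.69868294] 0.11228695842195184 1.519994449750187
1.42 [-0.001  0.011] 0.1
1.32 [-0.002  0.022] 0.2
1.22 [-0.005  0.033] 0.3
1.12 [-0.009  0.044] 0.4
1.02 [-0.014  0.054] 0.5
0.92 [-0.02   0.063] 0.6
0.82 [-0.026  0.072] 0.7
0.72 [-0.034  0.08 ] 0.8
0.62 [-0.042  0.088] 0.9
0.52 [-0.051  0.094] 1.0
0.42 [-0.061  0.1  ] 1.1
0.32 [-0.071  0.105] 1.2
0.22 [-0.082  0.108] 1.3
0.12 [-0.093  0.111] 1.4
0.02 [-0.104  0.112] 1.5
-0.08 [-0.115  0.112] 1.6
-0.18 [-0.126  0.112] 1.7
-0.28 [-0.137  0.11 ] 1.8
```

To row units: -0.115 m is -0.1533, 0.08 m is 0.1067, 1.6 rad is 0.8.

>>> {"name": "nudge_tcp", "arguments": {"increments": [[[0.034,0,0.008,0,0.025],[0.034,-0.0013,0.0147,0,0.05],[0.034,-0.0027,0.0293,0,0.1],[0.034,-0.0067,0.044,0,0.15],[0.034,-0.012,0.0587,0,0.2],[0.034,-0.0187,0.072,0,0.25],[0.034,-0.0267,0.084,0,0.3],[0.034,-0.0347,0.096,0,0.35],[0.034,-0.0453,0.1067,0,0.4],[0.034,-0.056,0.1173,0,0.45],[0.034,-0.068,0.1253,0,0.5],[0.034,-0.0813,0.1333,0,0.55],[0.034,-0.0947,0.14,0,0.6],[0.034,-0.1093,0.144,0,0.65],[0.034,-0.124,0.148,0,0.7],[0.034,-0.132,0.1493,0,0.725],[0.034,-0.1387,0.1493,0,0.75],[0.034,-0.1467,0.1493,0,0.775],[0.034,-0.1533,0.1493,0,0.8],[0.034,-0.1533,0.1493,0,0.8]]]}}

```text
t: 15.15
eef_pos: [0.5523, 0.0575, 0.114]
ee_rot: [3.139, 0.001, 2.419]
force: [-1.0, 0.1, 0.2]
width: 0.034
gripper_force: 0.0
```

>>> {"name": "nudge_tcp", "arguments": {"increments": [[[0.034,0,0,0,0],[0.034,0,0,-0.04,0],[0.034,0,0,-0.0933,0],[0.034,0,0,-0.1467,0],[0.034,0.0533,0,-0.1867,0],[0.034,0.08,0,-0.1867,0],[0.034,0.08,0,-0.1867,0],[0.034,0.08,0,-0.1867,0]]]}}

```text
t: 15.82
eef_pos: [0.5053, 0.0966, 0.2542]
ee_rot: [3.139, 0.001, 2.424]
force: [-0.0, 0.5, -0.5]
width: 0.034
gripper_force: 0.0
```

```bash
python3 - <<'E'
from h import *
T=wristT();np.save('T5.npy',T);a=save('wrist','w5.png')[:,:,::-1]
cv2.imwrite('pics/c5.png',cv2.resize(a[30:330,100:400],(600,600)))
E
```

```text
(no output)
```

View pics/c5.png

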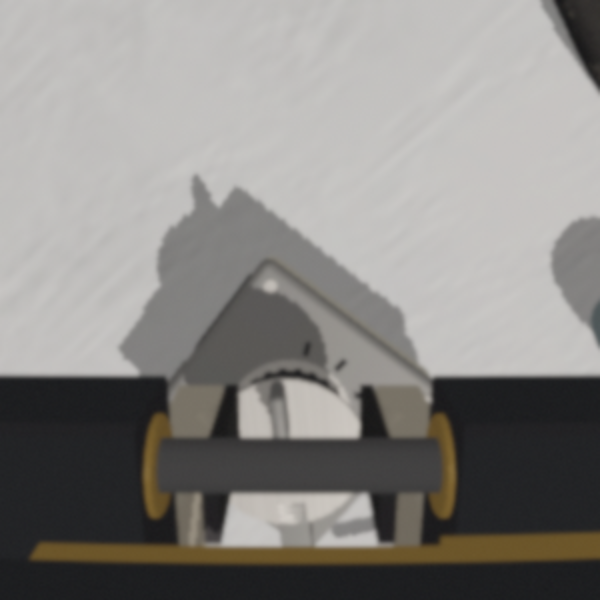

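That view is partly blocked: the cover is shut or nearly so, with the tab near (278,405). I'll back the tool off for a clear view.

To row units: -0.16 m is -0.2133, -0.12 m is -0.16.

>>> {"name": "nudge_tcp", "arguments": {"increments": [[[0.034,-0.0533,0,-0.0133,0],[0.034,-0.1067,0,-0.0133,0],[0.034,-0.16,0,-0.0133,0],[0.034,-0.2133,0,-0.0133,0],[0.034,-0.2133,0,-0.0133,0],[0.034,-0.2133,0,-0.0133,0]]]}}

```text
t: 16.37
eef_pos: [0.6268, -0.0123, 0.2599]
ee_rot: [-3.138, -0.002, 2.417]
force: [-0.8, -0.5, -0.6]
width: 0.0337
gripper_force: 0.0
```

```bash
python3 - <<'E'
from h import *
T=wristT();np.save('T6.npy',T);a=save('wrist','w6.png')[:,:,::-1]
cv2.imwrite('pics/c6.png',cv2.resize(a[30:330,100:400],(600,600)))
E
```

```text
(no output)
```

View pics/c6.png

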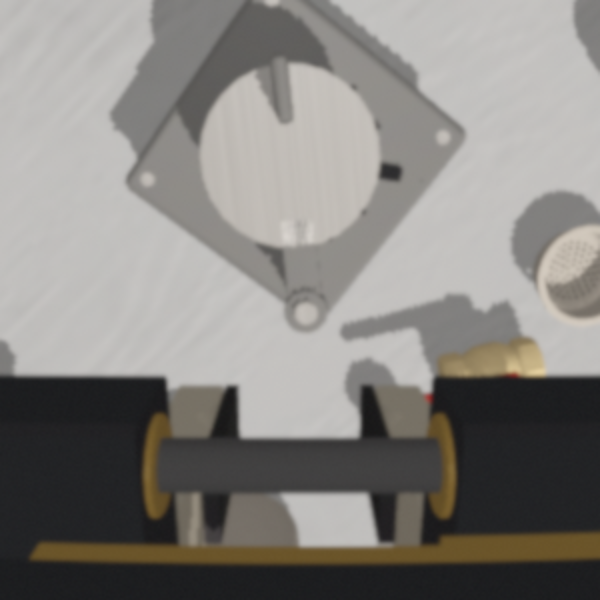

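The view shows the disc centre at (291,155), the post at (305,312), screws at (147,180) and (444,137), and the tab top at about (279,62).

```bash
python3 - <<'E'
from h import *
T=np.load('T6.npy')
f=lambda x,y,h:onz('wrist',(x/2+100-.25,y/2+30-.25),h,T)[:2]
a,b=f(147,180,.055),f(444,137,.055);ctr=(a+b)/2;d=b-a;yaw=np.arctan2(d[1],d[0])-np.pi/4
post=f(305,312,.105);disc=f(291,155,.105);d=disc-post
print(ctr,yaw,np.linalg.norm(b-a),post,disc,np.linalg.norm(d),'cover',np.arctan2(d[1],d[0])%(2*np.pi)-2.304-yaw)
t=f(280,75,.131)-post;print('tab',np.arctan2(t[1],t[0])%(2*np.pi)-2.304-yaw,np.linalg.norm(t))
E
```

```text
[0.57043204 0.03184558] 0.20168921122101757 0.1768578593707455 [ 0.63500714 -0.01678612] [0.56886438 0.03198217] 0.08217792216329885 cover 0.0005680354687465083
tab 0.011410000111503837 0.11760786251273683
```

```bash
python3 -c "
from h import *
print(arm.job_done())"
```

```text
the job is handed in; nothing more can be done
None
```

I set the timer and handed the job in: the dial nose lines up with the wide mark in the wrist view, the cover is shut (measured within about 0.01 rad), and the timer stayed within about 1 mm of where it stood; no verdict came back.

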